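Clamp a glass blank in the turnbuckle clamp

TASK

Stand the amber glass blank upright on the round cork bed of the blue clamp, setting it down without dropping it. Then turn the clamp's turnbuckle by its red-tipped spokes, upper spokes away from the robot, until both rubber pads have drawn in and hold the blank snugly: turning becomes clearly stiffer, and you must stop soon after that, because overtightening chips the glass. Let go of everything, and leave the blue blank, the bowl, the reamer and the paddle where they are.

Things in the scene. Friction and masses are not known exactly. Their poses are not given: they have to be found in the camera images.
- clamp: Self-centring clamp fixed to the bench: blue base plate 235 (x) x 300 (y) x 10 mm; origin at the centre of its underside, on the table. Its x axis points away from the robot (give or take its yaw); the two jaws close along its y axis. The blank's bed lies 60 mm to -x of the origin, the turnbuckle 60 mm to +x. To turn it, push a spoke, lift out, go back and take the next one.
- bed (a point): Centre of the clamp's round cork bed (64 mm across), on its upper face, 12 mm above the table; axes as the clamp's. The jaws stand on its +y and -y sides, so fingers that set down the blank should close along the clamp's x. At the start each pad face is 31 to 42 mm from this point.
- turnbuckle_mid (a point): Middle of the brass turnbuckle (26 mm thick, 60 long), on its axis (clamp's y), 65 mm above the table; axes as the clamp's. Four 10 mm spokes, 90 deg apart, end in red balls 14 mm across, centred 46 mm from the axis. Shut fingertips 28 mm above this point, moved along the clamp's +x from behind a spoke leaning towards the robot, carry it from -45 to +45 deg from upright.
- turnbuckle (a joint): Turn, rad (0 to 6, starts at 0 to 0.7). At 0 a spoke points straight up; growing = tightening = upper spokes go to clamp +x. Each jaw moves in 4 mm per rad; it stays when let go. Turning takes 0.30 N m (friction) plus 0.008 N m per N on each pad. Snug: over 10 N on each pad, best 24 N (0.49 N m in all); over 40 N chips the glass. Pads take hold after 1.5 to 4.3 rad: only feeling tells when.
- jaw_left: Grey jaw on the clamp's +y side with a rubber-faced pad 34 x 28 mm, centred 34 mm above the table, on a set-screw foot. Its origin and axes coincide with the clamp's at turnbuckle 0 and move 4 mm per rad to -y. The foot was left 0 to 8 mm out, differing on each side and not measured, so contact must be felt; the sprung pad yields about 1 mm per 25 N.
- jaw_right: The like jaw on the clamp's -y side, moving to +y.
- amber_blank: The amber glass blank, 50 mm across, 50 mm tall; origin at the centre of its underside, z up.
- amber_blank_center (a point): Centre (25 mm above its underside) of the amber glass blank: an upright solid glass cylinder 50 mm across, 50 mm tall, about 0.25 kg, with orange bands; it stands on the table to the right of the clamp. Its z axis is its own axis.
- blue_blank_center (a point): Centre of the clear blank with blue bands, same size; leave it alone. The two blanks change places from start to start.
- glass_bowl: Clear glass bowl 100 mm across, 45 mm tall; origin under its centre. Leave alone.
- reamer: Reamer with a wooden handle lying flat, 200 mm long; origin under its middle. Leave alone.
- paddle: Graphite paddle with a wooden handle lying flat, 240 mm long; origin under its middle. Leave alone.
Not all that is in view belongs to the job. Several things have the shape of the amber_blank; the one meant has the colours described above.

How it is judged:
By the outcome, as a careful person would: the job done as asked, in the order asked, and still so for the second after the job is handed in, with the robot touching nothing.
It also fails if it takes over 72 s, if anything falls off the work surface, if the arm or the gripper's body presses on something with over 40 N, if the wrist force passes 120 N, or if a joint passes its speed limit or range.

ROBOT

A 7-joint arm with a two-finger parallel gripper is mounted at the origin on the work surface. World frame = base frame: x ahead of the robot, y to its left, z up, the work surface at z = 0. Lengths are in m, angles in rad, forces in N, time in s.
With the tool pointing down it reaches from about 0.425 to 0.8 m from the base axis. Payload 8.3 kg.
Tool frame: the origin (TCP) lies midway between the tips of the shut fingers; the grasp point (between the pads) lies 19 mm behind it (hold_point_z is the distance from the TCP to the grasp point, in m); z points along the fingers, y is the line along which they close (so a half turn about z gives the same grasp; the last joint's range is limited). The gripper opens to 85 mm and grips with 20 to 120 N. Pads are 22 mm wide; open, the fingers measure 114 mm over their backs; the gripper's body (76 mm by 85 mm) begins 54 mm behind the grasp point. The pads swing forward as they close: fully open they stand 13 mm farther back than shut.
Start: joints at [-1.189, 0.383, 0.016, 1.37, -0.006, 1.388, -0.046], TCP at [0.269, 0.564, 0.195] pointing down, gripper open.
Joint ranges: [-2.95, 2.95], [-0.25, 2.06], [-1.52, 1.56], [0.18, 2.33], [-1.44, 4.58], [0.02, 2.06], [-3.01, 3.01]. Speed limits (rad/s): [2.39, 2.39, 3.01, 3.01, 3.14, 3.14, 3.14].

INTERFACE

Orientations are given as a rotation vector (axis times angle).
In Python, from plant import * gives the robot as it stands. The module is installed in compiled form; this text tells all that it offers.
- The arm moves only by the tool carry_out, never from a script. Its argument "steps" is a list of rows, each a list of 6 numbers: the shift along the world's x, y, z normalised to -1 to 1, where 1 is 0.25 m, then the turn, a rotation vector about the world's x, y, z normalised to -1 to 1, where 1 is pi/2 rad. A call has 1 to 12 rows; each row shifts and turns the commanded pose from where the row before left it; what a row does not reach is not made up. A row lasts 1/12 s, in which the tool goes at most 41.7 mm and 7.16 degrees, less where a joint would pass 70% of its speed; a pose out of reach is approached as far as the arm can. A call with a number of a shift or a turn outside -1 to 1 is refused whole. A call with a gripper value outside its range is refused whole. "gripper" is the finger opening in mm, from 0 to 85.4, set as the call begins (left out, the last holds). The fingers move at their own pace and stop on an object; "grip_force" is the grip in N (left out, the last holds). Time passes only in rows, so rows that do not move let the fingers close. It gives the time, the measured TCP pose, the force, the opening and the grip force at its end, in the units of the state.
- state(): the state, without advancing time (a new reading comes with each control period).
- capture(name): name is "side" or "top"; returns the picture (480x640x3 uint8, red, green, blue); there is no depth.
- get_calibration(name): a dict with "fx", "fy", "cx", "cy" (pixels), "position" and "rotation" of the camera in the world. Camera axes: x right, y down, z forward; pixel columns grow to the right and rows downward; lengths in m; the calibration is good to about 2 mm. A picture is of the moment at which its call begins. get_calibration takes no time and is no camera call.
- finish_job(): hands the job in; it is judged then, once.
The state is a dict: "time": time; "qpos": joint angles; "joint_velocities": joint speeds; "effort": joint torques, N m; "tool_pos": TCP position; "tool_rot": TCP orientation; "force": force on the tool from outside, world axes, zero at the start; "torque": the same for the moment, N m; "opening": finger opening in m; "grasp_force": force on a finger pad.
Only numpy, scipy, OpenCV 4.12 (cv2) and the standard library are available. Lean on these libraries where they do the work, as an engineer would, in place of code of your own. Each camera call takes 0.05 s, during which the arm holds its last target. There are 200 camera calls.

## Working session

There is one attempt and no reset: what is moved stays moved. The work goes in short steps, Python scripts to look and compute and a tool call to move; the robot and the scene stay as the last step left them, time stands still between calls to the robot, and variables do not carry over. Pictures are saved under pics/ and viewed, at most 10 in all, crops included, and the job is handed in when it is done.

Besides the shell and the picture viewer there is one more tool, called after ">>>" by a JSON object that holds its "op" and its "data". carry_out: Moves the arm, as the interface text tells. Scaled input: -1 to 1 covers 0.25 m each way for a shift and pi/2 rad each way for a turn. Its arguments: {"type":"object","properties":{"steps":{"type":"array"},"gripper":{"type":"number"},"grip_force":{"type":"number"}},"required":["steps"]}

```bash
mkdir -p pics
python3 - <<'E'
from plant import *
import cv2,numpy as np
for n in("side","top"):
    im=capture(n); cv2.imwrite(f"pics/{n}0.png",im[:,:,::-1])
    c=get_calibration(n); print(n,c)
s=state(); print(s)
E
```

```text
side {'fx': 470.271792834062, 'fy': 470.271792834062, 'cx': 323.79503447232673, 'cy': 242.1885489281697, 'position': array([ 0.24056046, -0.58326658,  0.78585819]), 'rotation': array([-2.30640216,  0.53634857, -0.23235262])}
top {'fx': 498.6768482997006, 'fy': 498.6768482997006, 'cx': 317.46531989849933, 'cy': 243.68513682422162, 'position': array([0.38509211, 0.03439995, 1.42640998]), 'rotation': array([-2.13139718,  2.15767272, -0.142572  ])}
{'time': 0.1, 'qpos': array([-1.18887344,  0.38417078,  0.01637539,  1.37104379, -0.00629235,
        1.38818531, -0.04653739]), 'joint_velocities': array([ 0.00052492, -0.00224456, -0.0002338 , -0.0016141 , -0.00140314,
       -0.00145938,  0.00046178]), 'effort': array([ 2.99654261e-03, -6.29133010e+01,  8.47298093e-01, -3.72765970e+01,
        1.66490756e-02,  1.03865252e-02, -1.68890693e-06]), 'tool_pos': array([0.26868613, 0.56373367, 0.19447089]), 'tool_rot': array([-6.92859583e-01, -3.06387183e+00,  2.70384834e-03]), 'force': array([-0.13695646,  0.71368633, -0.1403932 ]), 'torque': array([-0.00710559,  0.04935956, -0.01826049]), 'grasp_force': 0.0, 'opening': 0.08549835162702239}
```

View pics/side0.png

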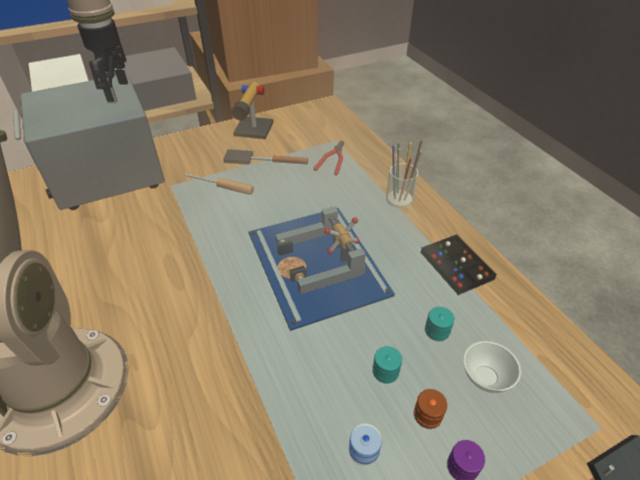

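View pics/top0.png

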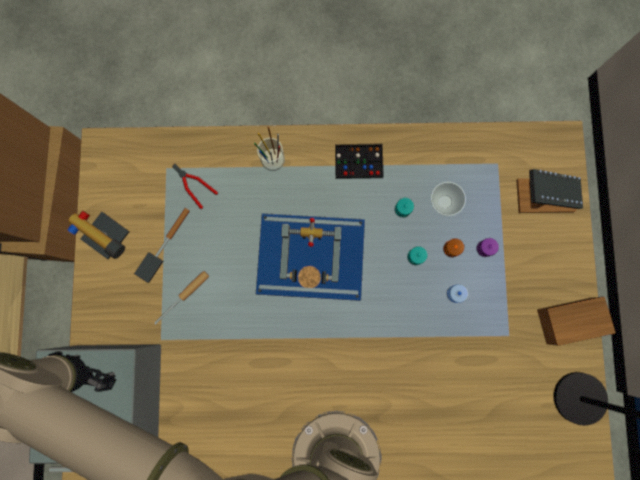

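Side view: blue clamp around (320,265), amber blank at (431,408), purple at (466,460), blue-banded blank at (366,443), teal decoys. In the top view the amber blank is at (455,247), the clamp plate is centred at about (311,257), and the cork bed is at (309,277).

```bash
cat > h.py <<'E'
from plant import *
import cv2,numpy as np
from scipy.spatial.transform import Rotation as R
def px(n,P):
    c=get_calibration(n); q=R.from_rotvec(c["rotation"]).inv().apply(np.atleast_2d(P)-c["position"])
    return np.c_[c["fx"]*q[:,0]/q[:,2]+c["cx"],c["fy"]*q[:,1]/q[:,2]+c["cy"]]
def ray(n,u,v):
    c=get_calibration(n); d=R.from_rotvec(c["rotation"]).apply([(u-c["cx"])/c["fx"],(v-c["cy"])/c["fy"],1])
    return c["position"],d/np.linalg.norm(d)
def plane(n,u,v,z):
    p,d=ray(n,u,v); return p+d*(z-p[2])/d[2]
def tri(uv1,uv2):
    A=[];b=[]
    for n,(u,v) in(("side",uv1),("top",uv2)):
        p,d=ray(n,u,v); M=np.eye(3)-np.outer(d,d); A.append(M);b.append(M@p)
    return np.linalg.lstsq(np.vstack(A),np.hstack(b),rcond=None)[0]
def blobs(im,lo,hi,amin=6,box=None):
    m=cv2.inRange(cv2.cvtColor(im,cv2.COLOR_RGB2HSV),np.array(lo),np.array(hi))
    if box:
        k=np.zeros_like(m); x0,y0,x1,y1=box; k[y0:y1,x0:x1]=1; m=m*k
    n,l,s,c=cv2.connectedComponentsWithStats(m)
    return m,[(int(s[i,4]),c[i].round(1).tolist(),s[i,:4].tolist()) for i in range(1,n) if s[i,4]>=amin]
E
python3 - <<'E'
from h import *
t=cv2.imread("pics/top0.png")[:,:,::-1].copy(); s=cv2.imread("pics/side0.png")[:,:,::-1].copy()
# plate
for n,im,box in(("top",t,(240,200,380,310)),("side",s,(235,195,405,335))):
    m,b=blobs(im,(100,120,40),(125,255,190),50,box)
    m=cv2.morphologyEx(m,cv2.MORPH_CLOSE,np.ones((9,9)))
    cs=max(cv2.findContours(m,0,2)[0],key=cv2.contourArea)
    hull=cv2.convexHull(cs); 
    q=cv2.approxPolyDP(hull,8,True)[:,0]
    W=np.array([plane(n,u,v,.01)[:2] for u,v in hull[:,0]],np.float32)
    print(n,q.tolist(),cv2.minAreaRect(W))
for n,im,box in(("top",t,(435,230,475,265)),("side",s,(405,380,455,435))):
    m,b=blobs(im,(4,120,50),(18,255,255),30,box); print(n,"amber",b)
    m,b=blobs(im,(0,170,100),(3,255,255),3,(240,190,410,330)); print(n,"red",b)
big=cv2.resize(t[205:305,250:375],None,fx=6,fy=6,interpolation=cv2.INTER_CUBIC)[:,:,::-1]
cv2.imwrite("pics/tc.png",big[:600])
cv2.imwrite("pics/sc.png",cv2.resize(s[195:330,240:400],None,fx=4.4,fy=4.4,interpolation=cv2.INTER_CUBIC)[:,:,::-1])
E
```

```text
top [[262, 215], [363, 220], [360, 298], [257, 293]] ((0.5504778027534485, 0.06580866873264313), (0.2956312894821167, 0.23054757714271545), 85.90585327148438)
side [[335, 312], [290, 328], [280, 289]] ((0.476473867893219, -0.02801692858338356), (0.10350111126899719, 0.09768947213888168), 86.03990936279297)
top amber [(270, [453.4, 247.3], [444, 239, 20, 18])]
top red [(7, [311.7, 220.0], [311, 219, 3, 3]), (7, [310.0, 243.7], [309, 243, 3, 3])]
side amber [(959, [430.1, 408.1], [414, 389, 33, 39])]
side red []
```

View pics/sc.png

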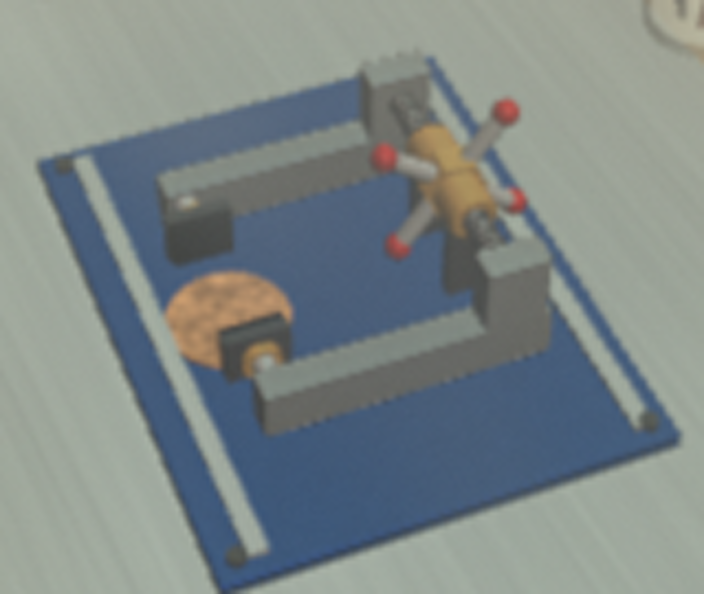

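View pics/tc.png

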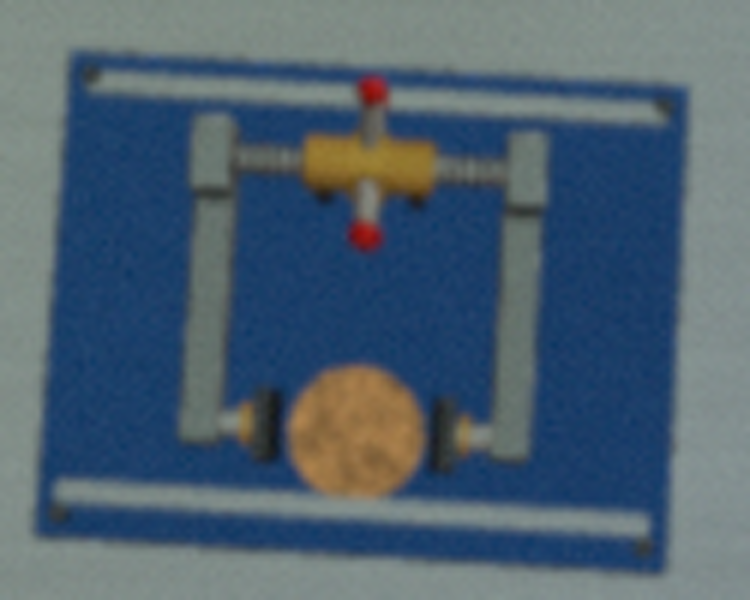

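The side crop shows four red balls; the upper pair are at crop (506,111) and (386,156). The top crop shows balls at (373,91) and (366,236), the cork centre at about (355,431), and both pads clear of the bed centre.

Run:
```python
from h import *
S=lambda u,v:(u/4.4+240-.4,v/4.4+195-.4); T=lambda u,v:(u/6+250-.4,v/6+205-.4)
for nm,f,C,n in(("top",T,[(75,52),(688,88),(664,572),(38,535)],"top"),("side",S,[(430,58),(680,436),(220,585),(40,163)],"side")):
    W=np.array([plane(n,*f(*c),.01)[:2] for c in C]); c=W.mean(0)
    yd=(W[0]-W[1]+W[3]-W[2]); xd=(W[0]-W[3]+W[1]-W[2])
    print(nm,c.round(4),np.linalg.norm(yd)/2,np.linalg.norm(xd)/2,np.degrees(np.arctan2(-yd[0],yd[1])).round(2),np.degrees(np.arctan2(xd[1],xd[0])).round(2))
print("cork top",plane("top",*T(356,431),.012),"side",plane("side",*S(229,318),.012))
for a,b in(((506,111),(373,91)),((386,156),(366,236))): print("ball",tri(S(*a),T(*b)).round(4))
for a in ((506,111),(386,156),(516,200),(398,245)): pass
t=cv2.imread("pics/top0.png")[:,:,::-1].copy(); s=cv2.imread("pics/side0.png")[:,:,::-1].copy()
for n,im,box in(("top",t,(435,230,475,265)),("side",s,(405,380,455,435))):
    m,b=blobs(im,(2,100,40),(18,255,255),30,box); cs=max(cv2.findContours(m,0,2)[0],key=cv2.contourArea); h=cv2.convexHull(cs)
    x,y,w,hh=cv2.boundingRect(h); cc=cv2.minEnclosingCircle(h)
    M=cv2.moments(h); mc=(M["m10"]/M["m00"],M["m01"]/M["m00"]); print(n,x,y,w,hh,cc,mc,plane(n,*mc,.025),plane(n,*mc,.03))
# predicted: centroid of projected cylinder silhouette
def sil(n,xy):
    a=np.linspace(0,2*np.pi,60); P=[(xy[0]+.025*np.cos(i),xy[1]+.025*np.sin(i),z) for i in a for z in(0,.05)]
    h=cv2.convexHull(px(n,P).astype(np.float32)); M=cv2.moments(h); return np.array([M["m10"],M["m01"]])/M["m00"],cv2.boundingRect(h)
for xy in((.556,-.26),):print(sil("top",xy),sil("side",xy))
```

```text
top [0.5505 0.0649] 0.29578857544495435 0.23226705797207145 -4.12 -4.14
side [0.5501 0.0645] 0.29649098044540495 0.23161040564450477 -4.0 -4.14
cork top [0.49219963 0.07009376 0.012     ] side [0.491405   0.06999919 0.012     ]
ball [0.6384 0.0587 0.1033]
ball [0.574  0.0625 0.0962]
top 444 239 20 18 ((453.5, 247.5), 10.12432861328125) (453.5160256410256, 247.4025641025641) [ 0.568352   -0.33998985  0.025     ] [ 0.56769816 -0.33865409  0.03      ]
side 414 389 33 39 ((430.0, 408.15789794921875), 19.262109756469727) (430.18049719887955, 408.03361344537814) [ 0.56932588 -0.33869515  0.025     ] [ 0.56716539 -0.34030236  0.03      ]
(array([425.58977923, 251.99169429]), (414, 242, 23, 20)) (array([398.41233733, 373.32529888]), (382, 353, 33, 41))
```

```bash
cat >> h.py <<'E'
YAW=np.radians(-4.1); CX=np.array([np.cos(YAW),np.sin(YAW)]); CY=np.array([-CX[1],CX[0]])
C0=np.array([.5503,.0647]); BED=np.array([.4908,.0694]); TB=C0+.06*CX
def rep():
    s=state(); r=R.from_rotvec(s["tool_rot"]); M=r.as_matrix(); want=R.from_matrix(np.c_[np.r_[-CY,0]*-1,np.r_[CX,0],[0,0,-1]])
    if np.dot(M[:,1],np.r_[CX,0])<0: want=want*R.from_rotvec([0,0,np.pi])
    d=(want*r.inv()).as_rotvec()
    print("t",round(s["time"],2),"p",s["tool_pos"].round(4),"turn to go/(pi/2)",(d/(np.pi/2)).round(3),"F",s["force"].round(2),"T",s["torque"].round(3),"open",round(s["opening"]*1e3,1),"gf",round(s["grasp_force"],1),"q7",s["qpos"][6].round(2))
    rel=s["tool_pos"][:2]-TB; print("rel TB mm",(rel@CX*1e3).round(1),(rel@CY*1e3).round(1),"dz",((s["tool_pos"][2]-.065)*1e3).round(1),"| rel BED mm",((s["tool_pos"][:2]-BED)*1e3).round(1))
E
python3 - <<'E'
from h import *
from scipy.optimize import fsolve
rep(); M=R.from_rotvec(state()["tool_rot"]).as_matrix(); print(M.round(3),TB)
def sil(n,xy):
    a=np.linspace(0,2*np.pi,60); P=[(xy[0]+.025*np.cos(i),xy[1]+.025*np.sin(i),z) for i in a for z in(0,.05)]
    h=cv2.convexHull(px(n,P).astype(np.float32)); M=cv2.moments(h); return np.array([M["m10"],M["m01"]])/M["m00"]
for n,t in(("top",(453.5,247.4)),("side",(430.2,408.0))): print(n,fsolve(lambda q:sil(n,q)-t,(.569,-.34),epsfcn=1e-4))
E
```

```text
t 0.1 p [0.2687 0.5637 0.1945] turn to go/(pi/2) [ 0.001 -0.001 -0.762] F [-0.14  0.71 -0.14] T [-0.007  0.049 -0.018] open 85.5 gf 0.0 q7 -0.05
rel TB mm -376.6 477.6 dz 129.5 | rel BED mm [-222.1  494.3]
[[-0.903  0.43  -0.001]
 [ 0.43   0.903 -0.002]
 [-0.    -0.002 -1.   ]] [0.61014645 0.06041015]
top [ 0.56810589 -0.33928478]
side [ 0.56890446 -0.33867052]
```

>>> {"op": "carry_out", "data": {"steps": [[0, 0, 0.1, 0, 0, 0], [0, 0, 0.12, 0, 0, 0], [0, 0, 0.12, 0, 0, -0.06], [0.09, -0.08, 0, 0, 0, -0.07], [0.09, -0.08, 0, 0, 0, -0.07], [0.09, -0.08, 0, 0, 0, -0.07], [0.09, -0.08, 0, 0, 0, -0.07], [0.09, -0.08, 0, 0, 0, -0.07], [0.09, -0.08, 0, 0, 0, -0.07], [0.09, -0.08, 0, 0, 0, -0.07], [0.09, -0.08, 0, 0, 0, -0.07], [0.09, -0.08, 0, 0, 0, -0.07]], "gripper": 85}}

```text
time: 1.1
tool_pos: [0.4721, 0.3829, 0.28]
tool_rot: [-2.18, -2.262, 0.001]
force: [0.8, -0.6, -0.4]
opening: 0.0852
grasp_force: 0.0
```

>>> {"op": "carry_out", "data": {"steps": [[0.03, -0.14, 0, 0, 0, -0.07], [0.03, -0.14, 0, 0, 0, -0.002], [0.03, -0.14, 0, 0, 0, 0], [0.03, -0.14, 0, 0, 0, 0], [0.03, -0.14, 0, 0, 0, 0], [0.03, -0.14, 0, 0, 0, 0], [0.03, -0.14, 0, 0, 0, 0], [0.03, -0.14, 0, 0, 0, 0], [0.03, -0.14, 0, 0, 0, 0], [0.03, -0.14, 0, 0, 0, 0], [0.03, -0.14, 0, 0, 0, 0], [0.03, -0.14, 0, 0, 0, 0]]}}

```text
time: 2.1
tool_pos: [0.5612, -0.0374, 0.2802]
tool_rot: [-2.298, -2.141, 0.0]
force: [2.1, 0.2, 0.9]
opening: 0.0851
grasp_force: 0.0
```

```bash
python3 -c "from h import *;rep()"
```

```text
t 2.1 p [ 0.5612 -0.0374  0.2802] turn to go/(pi/2) [-0.    -0.    -0.001] F [2.07 0.23 0.87] T [ 0.006 -0.051 -0.052] open 85.1 gf 0.0 q7 0.05
rel TB mm -41.8 -101.1 dz 215.2 | rel BED mm [  70.4 -106.8]
```

>>> {"op": "carry_out", "data": {"steps": [[0.003, -0.121, 0, 0, 0, 0], [0.003, -0.121, 0, 0, 0, 0], [0.003, -0.121, 0, 0, 0, 0], [0.003, -0.121, 0, 0, 0, 0], [0.003, -0.121, 0, 0, 0, 0], [0.003, -0.121, 0, 0, 0, 0], [0.003, -0.121, -0.1, 0, 0, 0], [0.003, -0.121, -0.12, 0, 0, 0], [0.003, -0.121, -0.12, 0, 0, 0], [0.002, -0.117, -0.12, 0, 0, 0], [0, 0, -0.1, 0, 0, 0], [0, 0, 0, 0, 0, 0]]}}

```text
time: 3.1
tool_pos: [0.5645, -0.3361, 0.135]
tool_rot: [-2.296, -2.13, 0.007]
force: [0.6, 0.9, -1.0]
opening: 0.0851
grasp_force: 0.0
```

Run:
```python
from h import *
rep()
im=capture("side"); cv2.imwrite("pics/s1.png",cv2.resize(im[300:470,300:530],None,fx=3,fy=3)[:,:,::-1])
```

```text
t 3.1 p [ 0.5645 -0.3361  0.135 ] turn to go/(pi/2) [-0.002 -0.006  0.002] F [ 0.56  0.88 -0.96] T [0.046 0.005 0.029] open 85.1 gf 0.0 q7 0.64
rel TB mm -17.2 -398.8 dz 70.0 | rel BED mm [  73.7 -405.5]
```

View pics/s1.png

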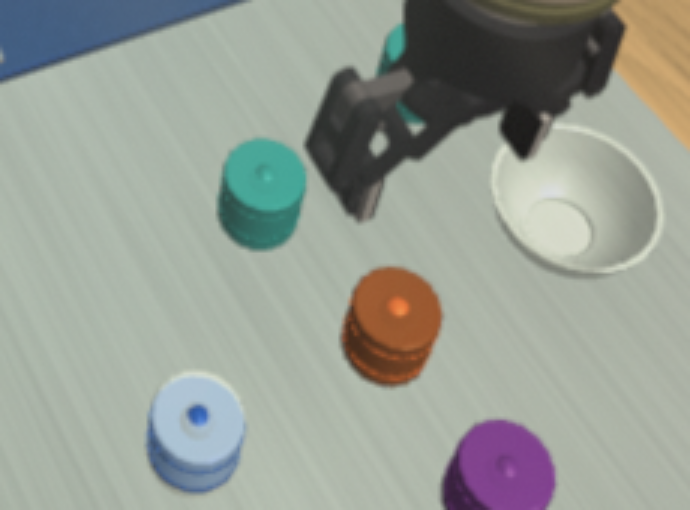

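The crop shows the open fingers above the amber blank (crop 395,330); nothing has been disturbed. Next I correct xy and descend.

>>> {"op": "carry_out", "data": {"steps": [[0.008, -0.006, -0.04, -0.002, -0.006, 0.002], [0.008, -0.006, -0.06, 0, 0, 0], [0, 0, -0.06, 0, 0, 0], [0, 0, -0.06, 0, 0, 0], [0, 0, -0.06, 0, 0, 0], [0, 0, 0, 0, 0, 0]]}}

```text
time: 3.65
tool_pos: [0.5731, -0.3362, 0.0711]
tool_rot: [2.288, 2.144, 0.008]
force: [-0.7, 1.1, 0.0]
opening: 0.0852
grasp_force: 0.0
```

```bash
python3 -c "from h import *;rep()"
```

```text
t 3.65 p [ 0.5731 -0.3362  0.0711] turn to go/(pi/2) [ 0.001  0.005 -0.004] F [-0.66  1.14  0.05] T [ 0.021  0.084 -0.033] open 85.2 gf 0.0 q7 0.67
rel TB mm -8.6 -398.3 dz 6.1 | rel BED mm [  82.3 -405.6]
```

>>> {"op": "carry_out", "data": {"steps": [[-0.018, -0.011, 0, 0, 0.005, -0.004], [0, 0, -0.04, 0, 0, 0], [0, 0, -0.04, 0, 0, 0], [0, 0, -0.04, 0, 0, 0], [0, 0, 0, 0, 0, 0], [0, 0, 0, 0, 0, 0]]}}

```text
time: 4.15
tool_pos: [0.5675, -0.3411, 0.0409]
tool_rot: [2.301, 2.137, -0.002]
force: [0.3, 0.2, 0.1]
opening: 0.085
grasp_force: 0.0
```

```bash
python3 -c "from h import *;rep()"
```

```text
t 4.15 p [ 0.5675 -0.3411  0.0409] turn to go/(pi/2) [ 0.001 -0.     0.002] F [0.32 0.19 0.08] T [ 0.013  0.038 -0.044] open 85.0 gf 0.0 q7 0.68
rel TB mm -13.8 -403.5 dz -24.1 | rel BED mm [  76.7 -410.5]
```

>>> {"op": "carry_out", "data": {"steps": [[0.004, 0.008, -0.04, 0, 0, 0], [0, 0, -0.04, 0, 0, 0], [0, 0, -0.036, 0, 0, 0], [0, 0, 0, 0, 0, 0], [0, 0, 0, 0, 0, 0], [0, 0, 0, 0, 0, 0]]}}

```text
time: 4.65
tool_pos: [0.5691, -0.3398, 0.013]
tool_rot: [2.3, 2.135, -0.002]
force: [0.0, -0.6, 0.4]
opening: 0.0851
grasp_force: 0.0
```

>>> {"op": "carry_out", "data": {"steps": [[0, 0, 0, 0, 0, 0], [0, 0, 0, 0, 0, 0], [0, 0, 0, 0, 0, 0], [0, 0, 0, 0, 0, 0], [0, 0, 0, 0, 0, 0], [0, 0, 0, 0, 0, 0], [0, 0, 0, 0, 0, 0], [0, 0, 0, 0, 0, 0], [0, 0, 0, 0, 0, 0], [0, 0, 0, 0, 0, 0]], "gripper": 40, "grip_force": 40}}

```text
time: 5.48
tool_pos: [0.5691, -0.3395, 0.0128]
tool_rot: [2.3, 2.136, -0.002]
force: [-0.7, 0.8, 1.0]
opening: 0.0401
grasp_force: 0.1
```

```bash
python3 -c "from h import *;rep()"
```

```text
t 5.48 p [ 0.5691 -0.3395  0.0128] turn to go/(pi/2) [0.002 0.001 0.002] F [-0.72  0.81  1.  ] T [ 0.065 -0.004 -0.052] open 40.1 gf 0.1 q7 0.69
rel TB mm -12.4 -401.9 dz -52.2 | rel BED mm [  78.3 -408.9]
```

Run:
```python
from h import *
a=capture("side")[300:470,300:530]; b=capture("top")[180:320,380:520]
a=cv2.resize(a,(400,296),interpolation=3); b=cv2.resize(b,(296,296),interpolation=3)
cv2.imwrite("pics/s2.png",np.hstack([a,b])[:,:,::-1]); rep()
```

```text
t 5.58 p [ 0.5691 -0.3395  0.0129] turn to go/(pi/2) [0.002 0.001 0.002] F [-0.63 -0.68 -0.05] T [ 0.023  0.009 -0.044] open 39.9 gf 0.1 q7 0.69
rel TB mm -12.4 -401.8 dz -52.1 | rel BED mm [  78.3 -408.9]
```

View pics/s2.png

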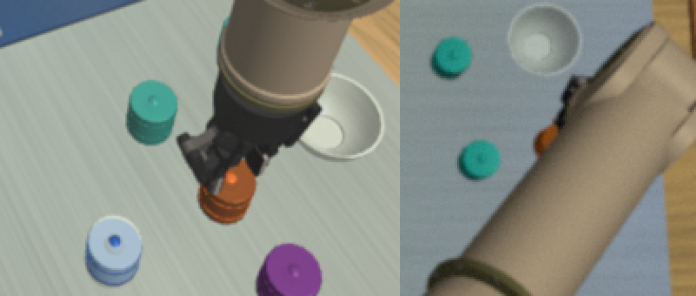

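Run:
```python
from h import *
f=lambda P:((px("side",P)-[300,300])/.575).round(0).tolist()
print("tcp",f([.569,-.3395,.013]),"tips +-x",f([[.549,-.338,.017],[.589,-.341,.017]]),"blank top c",f([.5685,-.339,.05]))
im=capture("side"); m,b=blobs(im,(2,100,40),(18,255,255),30,(405,380,455,440)); print(b)
# top dot (bright orange)
m,b=blobs(im,(4,180,200),(18,255,255),3,(405,380,455,440)); print(b)
im=cv2.imread("pics/side0.png")[:,:,::-1].copy(); m,b=blobs(im,(4,180,200),(18,255,255),3,(405,380,455,440)); print(b)
```

```text
tcp [[225.0, 194.0]] tips +-x [[207.0, 200.0], [243.0, 185.0]] blank top c [[230.0, 177.0]]
[(723, [432.1, 411.4], [414, 392, 33, 36])]
[(18, [432.9, 401.5], [431, 400, 5, 4])]
[(14, [432.9, 401.6], [431, 400, 5, 4])]
```

Blank hasn't moved (top dot is still at 432.9,401.5), but the grip force reads zero at 40 mm opening. I'll take one close look.

Run:
```python
from h import *
im=capture("side")[355:435,390:480]; cv2.imwrite("pics/s3.png",cv2.resize(im,None,fx=7,fy=7,interpolation=3)[:,:,::-1])
print((px("side",[[.549,-.338,.017],[.589,-.341,.017],[.5685,-.339,.05],[.5435,-.339,.05],[.5935,-.339,.05]])-[390,355])*7)
```

```text
[[204.84859577 419.31718554]
 [347.39676381 360.43040218]
 [296.82647053 325.41464207]
 [209.03986338 369.94005117]
 [382.83480505 281.7911737 ]]
```

View pics/s3.png

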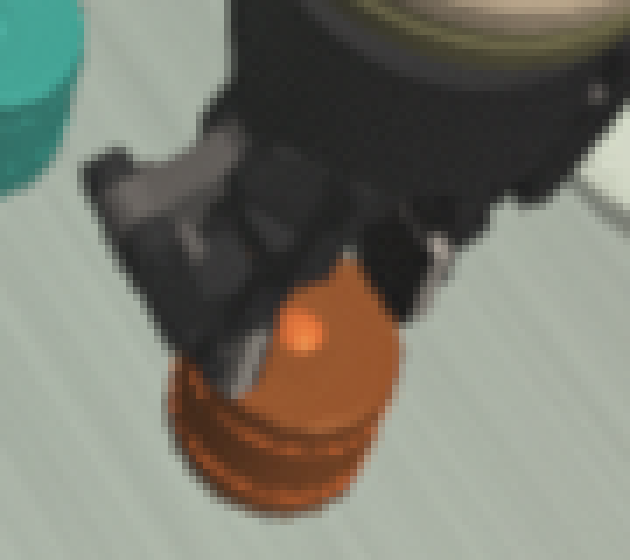

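The finger tips straddle the amber blank on the -x and +x sides (about (210,375) and (415,315) in the crop). I'll close further to see whether anything resists.

>>> {"op": "carry_out", "data": {"steps": [[0, 0, 0, 0, 0, 0], [0, 0, 0, 0, 0, 0], [0, 0, 0, 0, 0, 0]], "gripper": 30, "grip_force": 40}}

```text
time: 5.93
tool_pos: [0.5681, -0.3403, 0.0139]
tool_rot: [2.301, 2.135, -0.003]
force: [-6.4, 2.1, 9.5]
opening: 0.0301
grasp_force: 4.5
```

Run:
```python
from h import *
rep()
for z in(.02,.03,.04,.05,.06):
    print(z,((px("side",[[x,y,z] for x in(.5435,.5935,.55,.588) for y in(-.350,-.328)])-[390,355])*7).round().tolist())
im=capture("side")[355:435,390:480]; cv2.imwrite("pics/s4.png",cv2.resize(im,None,fx=7,fy=7,interpolation=3)[:,:,::-1])
im=capture("side");m,b=blobs(im,(4,180,200),(18,255,255),3,(405,380,455,440)); print(b)
```

```text
t 5.93 p [ 0.5681 -0.3403  0.0139] turn to go/(pi/2) [0.002 0.    0.002] F [-6.35  2.13  9.51] T [ 0.382  1.377 -0.02 ] open 30.1 gf 4.5 q7 0.69
rel TB mm -13.3 -402.6 dz -51.1 | rel BED mm [  77.3 -409.7]
0.02 [[216.0, 467.0], [164.0, 388.0], [387.0, 379.0], [333.0, 302.0], [239.0, 455.0], [187.0, 376.0], [368.0, 388.0], [315.0, 311.0]]
0.03 [[223.0, 449.0], [170.0, 369.0], [395.0, 360.0], [340.0, 283.0], [246.0, 437.0], [193.0, 357.0], [376.0, 369.0], [322.0, 292.0]]
0.04 [[229.0, 430.0], [176.0, 350.0], [403.0, 340.0], [348.0, 263.0], [252.0, 418.0], [199.0, 338.0], [384.0, 350.0], [329.0, 273.0]]
0.05 [[236.0, 411.0], [182.0, 330.0], [411.0, 321.0], [355.0, 243.0], [259.0, 399.0], [205.0, 319.0], [392.0, 331.0], [337.0, 253.0]]
0.06 [[243.0, 391.0], [189.0, 310.0], [419.0, 301.0], [363.0, 223.0], [266.0, 379.0], [212.0, 299.0], [400.0, 311.0], [344.0, 232.0]]
[(15, [433.7, 401.6], [432, 400, 5, 5])]
```

View pics/s4.png

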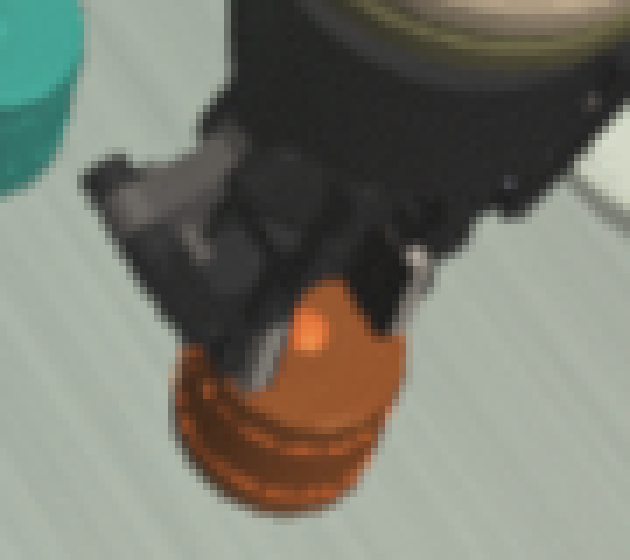

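The fingertips are riding on top of the blank, so the real tips sit about 35 mm above the reported TCP. I'll open up, back off and calibrate the tip height from the image.

>>> {"op": "carry_out", "data": {"steps": [[0, 0, 0.01, 0, 0, 0], [0, 0, 0, 0, 0, 0], [0, 0, 0, 0, 0, 0], [0, 0, 0, 0, 0, 0], [0, 0, 0, 0, 0, 0], [0, 0, 0, 0, 0, 0], [0, 0, 0, 0, 0, 0]], "gripper": 85}}

```text
time: 6.62
tool_pos: [0.5691, -0.3395, 0.0152]
tool_rot: [2.3, 2.136, -0.002]
force: [-0.8, -0.7, -0.2]
opening: 0.0845
grasp_force: 0.0
```

Run:
```python
from h import *
rep()
im=capture("side"); tp=capture("top")
m,b=blobs(im,(4,180,200),(18,255,255),3,(405,380,455,440)); print(b)
a=cv2.resize(im[345:435,380:480],(600,540),interpolation=3)
p=state()["tool_pos"]
f=lambda P:((px("side",P)-[380,345])*6).astype(int)
# draw the expected inner tip edges at z=tcp+13mm (blue) and +45mm (yellow)
for dz,col in((.013,(0,0,255)),(.045,(255,255,0))):
    for sx in(-1,1):
        e=[[p[0]+sx*.0425,p[1]+s*.011,p[2]+dz] for s in(-1,1)]; q=f(e); cv2.line(a,tuple(map(int,q[0])),tuple(map(int,q[1])),col,1)
cv2.imwrite("pics/s5.png",a[:,:,::-1])
```

```text
t 6.62 p [ 0.5691 -0.3395  0.0152] turn to go/(pi/2) [0.002 0.001 0.001] F [-0.82 -0.69 -0.15] T [ 0.023 -0.028 -0.011] open 84.5 gf 0.0 q7 0.69
rel TB mm -12.4 -401.8 dz -49.8 | rel BED mm [  78.3 -408.9]
[(19, [433.4, 401.6], [431, 400, 6, 5])]
```

View pics/s5.png

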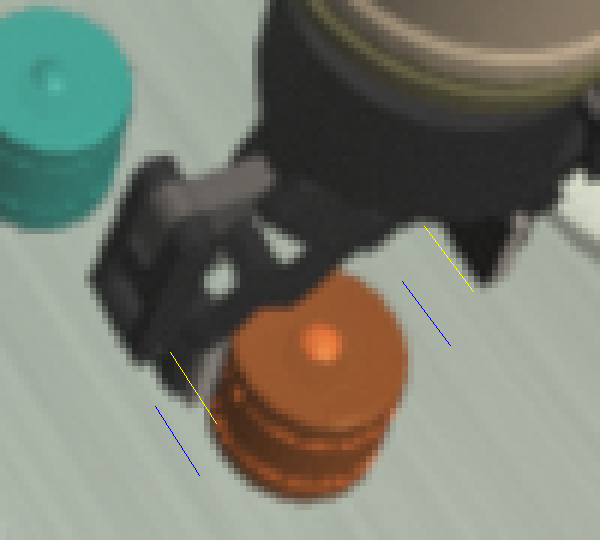

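The crop shows both open tips: left around (205,395), right around (483,285). Both are roughly 50 mm above the reported TCP height.

Run:
```python
from h import *
for z in(.05,.06,.065,.07,.08):
    L=plane("side",380+208/6-.4,345+395/6-.4,z);Rr=plane("side",380+483/6-.4,345+286/6-.4,z); print(z,L.round(4),Rr.round(4),"mid",((L+Rr)/2).round(4),"gap",np.linalg.norm(L-Rr).round(4))
c=get_calibration("top"); print(px("top",[[.5265,-.35,.06],[.6115,-.35,.06]]))
```

```text
0.05 [ 0.5328 -0.3386  0.05  ] [ 0.6201 -0.3461  0.05  ] mid [ 0.5764 -0.3424  0.05  ] gap 0.0876
0.06 [ 0.5288 -0.342   0.06  ] [ 0.6149 -0.3493  0.06  ] mid [ 0.5718 -0.3456  0.06  ] gap 0.0864
0.065 [ 0.5268 -0.3436  0.065 ] [ 0.6123 -0.3509  0.065 ] mid [ 0.5696 -0.3473  0.065 ] gap 0.0858
0.07 [ 0.5248 -0.3453  0.07  ] [ 0.6098 -0.3525  0.07  ] mid [ 0.5673 -0.3489  0.07  ] gap 0.0853
0.08 [ 0.5208 -0.3486  0.08  ] [ 0.6046 -0.3557  0.08  ] mid [ 0.5627 -0.3522  0.08  ] gap 0.0841
[[461.25462114 260.7608174 ]
 [459.65578166 230.24471646]]
```

>>> {"op": "carry_out", "data": {"steps": [[0, 0, -0.03, 0, 0, 0], [0, 0, -0.03, 0, 0, 0], [0, 0, -0.02, 0, 0, 0], [0, 0, 0, 0, 0, 0], [0, 0, 0, 0, 0, 0]]}}

```text
time: 7.13
tool_pos: [0.5685, -0.3393, -0.0055]
tool_rot: [2.301, 2.136, -0.003]
force: [0.3, 0.1, 0.0]
opening: 0.085
grasp_force: 0.0
```

No contact, as expected: the true tip height is about reported z + 35 mm. I'll descend to reported -0.028, then close.

>>> {"op": "carry_out", "data": {"steps": [[0, 0, -0.03, 0, 0, 0], [0, 0, -0.03, 0, 0, 0], [0, 0, -0.03, 0, 0, 0], [0, 0, 0, 0, 0, 0], [0, 0, 0, 0, 0, 0]]}}

```text
time: 7.55
tool_pos: [0.5685, -0.3392, -0.0281]
tool_rot: [2.301, 2.137, -0.003]
force: [0.8, 0.1, 0.3]
opening: 0.0851
grasp_force: 0.0
```

>>> {"op": "carry_out", "data": {"steps": [[0, 0, 0, 0, 0, 0], [0, 0, 0, 0, 0, 0], [0, 0, 0, 0, 0, 0], [0, 0, 0, 0, 0, 0], [0, 0, 0, 0, 0, 0], [0, 0, 0, 0, 0, 0], [0, 0, 0, 0, 0, 0]], "gripper": 40, "grip_force": 40}}

```text
time: 8.13
tool_pos: [0.5693, -0.3399, -0.0265]
tool_rot: [2.299, 2.135, -0.001]
force: [-1.5, 0.1, 5.7]
opening: 0.0491
grasp_force: 42.1
```

```bash
python3 -c "from h import *;rep()"
```

```text
t 8.13 p [ 0.5693 -0.3399 -0.0265] turn to go/(pi/2) [0.002 0.001 0.002] F [-1.51  0.13  5.72] T [0.142 0.439 0.013] open 49.1 gf 42.1 q7 0.71
rel TB mm -12.1 -402.2 dz -91.5 | rel BED mm [  78.5 -409.3]
```

>>> {"op": "carry_out", "data": {"steps": [[0, 0, 0.02, 0, 0, 0], [0, 0, 0.06, 0, 0, 0], [0, 0, 0.1, 0, 0, 0], [0, 0, 0.1, 0, 0, 0], [0, 0, 0.1, 0, 0, 0], [0, 0, 0.1, 0, 0, 0], [0, 0, 0, 0, 0, 0], [0, 0, 0, 0, 0, 0]]}}

```text
time: 8.8
tool_pos: [0.57, -0.3402, 0.095]
tool_rot: [2.297, 2.133, 0.001]
force: [-0.1, 0.0, -3.6]
opening: 0.0494
grasp_force: 42.2
```

Run:
```python
from h import *
rep()
im=capture("side"); m,b=blobs(im,(2,100,40),(18,255,255),60,(350,250,640,440)); print(b)
p=state()["tool_pos"]; print(px("side",[p[0],p[1],.145]))
```

```text
t 8.8 p [ 0.57   -0.3402  0.095 ] turn to go/(pi/2) [0.003 0.003 0.002] F [-0.14  0.04 -3.56] T [0.063 0.071 0.05 ] open 49.4 gf 42.2 q7 0.66
rel TB mm -11.4 -402.4 dz 30.0 | rel BED mm [  79.2 -409.6]
[(9228, [575.3, 362.0], [502, 274, 138, 166]), (773, [449.8, 375.6], [433, 355, 32, 39])]
[[443.55412941 372.14776831]]
```

>>> {"op": "carry_out", "data": {"steps": [[-0.02, 0.06, 0, 0, 0, 0], [-0.02, 0.1, 0, 0, 0, 0], [-0.02, 0.12, 0, 0, 0, 0], [-0.02, 0.12, 0, 0, 0, 0], [-0.02, 0.12, 0, 0, 0, 0], [-0.02, 0.12, 0, 0, 0, 0], [-0.02, 0.12, 0, 0, 0, 0], [-0.02, 0.12, 0, 0, 0, 0], [-0.02, 0.12, 0, 0, 0, 0], [-0.02, 0.12, 0, 0, 0, 0], [-0.02, 0.12, 0, 0, 0, 0], [-0.02, 0.12, 0, 0, 0, 0]]}}

```text
time: 9.85
tool_pos: [0.5072, 0.0019, 0.0914]
tool_rot: [2.301, 2.137, -0.005]
force: [0.2, 0.6, -3.4]
opening: 0.0492
grasp_force: 42.4
```

>>> {"op": "carry_out", "data": {"steps": [[-0.02, 0.1, 0, 0, 0, 0], [-0.02, 0.08, 0, 0, 0, 0], [-0.02, 0.07, 0, 0, 0, 0], [-0.017, 0.05, 0, 0, 0, 0], [0, 0, 0, 0, 0, 0], [0, 0, 0, 0, 0, 0], [0, 0, 0, 0, 0, 0]]}}

```text
time: 10.43
tool_pos: [0.4893, 0.0744, 0.0921]
tool_rot: [2.301, 2.135, -0.004]
force: [0.5, -0.7, -2.8]
opening: 0.0493
grasp_force: 42.4
```

Run:
```python
from h import *
rep()
for n,box in(("side",(220,100,420,340)),("top",(270,240,360,320))):
    im=capture(n); m,b=blobs(im,(4,150,60),(14,255,255),15,box); print(n,b)
```

```text
t 10.43 p [0.4893 0.0744 0.0921] turn to go/(pi/2) [0.003 0.    0.002] F [ 0.51 -0.69 -2.79] T [-0.027 -0.007  0.057] open 49.3 gf 42.4 q7 -0.19
rel TB mm -121.5 5.3 dz 27.1 | rel BED mm [-1.5  5. ]
side []
top []
```

>>> {"op": "carry_out", "data": {"steps": [[0.006, -0.02, 0, 0.003, 0, 0.002], [0, 0, 0, 0, 0, 0], [0, 0, -0.04, 0, 0, 0], [0, 0, -0.06, 0, 0, 0], [0, 0, -0.06, 0, 0, 0], [0, 0, -0.04, 0, 0, 0], [0, 0, 0, 0, 0, 0], [0, 0, 0, 0, 0, 0], [0, 0, 0, 0, 0, 0]]}}

```text
time: 11.28
tool_pos: [0.4918, 0.0704, 0.0433]
tool_rot: [2.299, 2.141, 0.004]
force: [-0.0, 0.0, -3.1]
opening: 0.0493
grasp_force: 42.3
```

Run:
```python
from h import *
rep()
im=capture("side"); cv2.imwrite("pics/s6.png",cv2.resize(im[180:330,235:395],None,fx=3.9,fy=3.9,interpolation=3)[:,:,::-1])
m,b=blobs(im,(2,110,50),(18,255,255),15,(240,150,400,340)); print(b)
a=np.linspace(0,2*np.pi,60);p=state()["tool_pos"]
h=cv2.convexHull(px("side",[(p[0]+.025*np.cos(i),p[1]+.025*np.sin(i),z+p[2]+.0265) for i in a for z in(0,.05)]).astype(np.float32)); print(cv2.boundingRect(h))
```

```text
t 11.28 p [0.4918 0.0704 0.0433] turn to go/(pi/2) [-0.001  0.001 -0.   ] F [-0.03  0.03 -3.14] T [ 0.024 -0.048 -0.009] open 49.3 gf 42.3 q7 -0.13
rel TB mm -118.7 1.5 dz -21.7 | rel BED mm [1. 1.]
[(162, [330.6, 159.8], [314, 150, 29, 24]), (16, [354.9, 219.7], [353, 218, 5, 5]), (235, [290.6, 232.8], [280, 226, 22, 15]), (18, [294.2, 242.5], [287, 239, 14, 6]), (40, [292.7, 250.8], [283, 246, 19, 8]), (68, [282.9, 267.7], [279, 261, 9, 16])]
(277, 222, 26, 35)
```

>>> {"op": "carry_out", "data": {"steps": [[0, 0, -0.04, 0, 0, 0], [0, 0, -0.04, 0, 0, 0], [0, 0, -0.04, 0, 0, 0], [0, 0, -0.04, 0, 0, 0], [0, 0, -0.03, 0, 0, 0], [0, 0, -0.01, 0, 0, 0], [0, 0, 0, 0, 0, 0], [0, 0, 0, 0, 0, 0], [0, 0, 0, 0, 0, 0]]}}

```text
time: 12.08
tool_pos: [0.4918, 0.0704, -0.0067]
tool_rot: [2.299, 2.141, 0.004]
force: [-0.2, 0.1, -3.0]
opening: 0.049
grasp_force: 42.3
```

```bash
python3 -c "from h import *;rep()"
```

```text
t 12.08 p [ 0.4918  0.0704 -0.0067] turn to go/(pi/2) [-0.001  0.001 -0.   ] F [-0.16  0.14 -3.03] T [ 0.014 -0.014  0.005] open 49.0 gf 42.3 q7 -0.09
rel TB mm -118.8 1.5 dz -71.7 | rel BED mm [1. 1.]
```

Still free, with about 8 mm to go. I'll lower 6 mm, then in small increments.

>>> {"op": "carry_out", "data": {"steps": [[0, 0, -0.008, 0, 0, 0], [0, 0, -0.008, 0, 0, 0], [0, 0, -0.006, 0, 0, 0], [0, 0, 0, 0, 0, 0], [0, 0, 0, 0, 0, 0]]}}

```text
time: 12.5
tool_pos: [0.4912, 0.0704, -0.0127]
tool_rot: [-2.299, -2.141, -0.003]
force: [-0.0, -0.1, -3.1]
opening: 0.0491
grasp_force: 42.3
```

>>> {"op": "carry_out", "data": {"steps": [[0, 0, -0.003, 0, 0, 0], [0, 0, -0.003, 0, 0, 0], [0, 0, 0, 0, 0, 0], [0, 0, 0, 0, 0, 0]]}}

```text
time: 12.83
tool_pos: [0.4914, 0.0704, -0.0141]
tool_rot: [-2.299, -2.141, -0.003]
force: [0.4, 0.9, -2.4]
opening: 0.0489
grasp_force: 42.3
```

>>> {"op": "carry_out", "data": {"steps": [[0, 0, -0.003, 0, 0, 0], [0, 0, 0, 0, 0, 0], [0, 0, 0, 0, 0, 0]]}}

```text
time: 13.08
tool_pos: [0.4914, 0.0705, -0.0146]
tool_rot: [-2.299, -2.141, -0.004]
force: [-1.4, -0.1, 4.2]
opening: 0.0494
grasp_force: 43.0
```

Contact felt (z force went from -3 to +4 N) at the predicted height. Releasing.

>>> {"op": "carry_out", "data": {"steps": [[0, 0, 0, 0, 0, 0], [0, 0, 0, 0, 0, 0], [0, 0, 0, 0, 0, 0], [0, 0, 0, 0, 0, 0], [0, 0, 0, 0, 0, 0], [0, 0, 0, 0, 0, 0]], "gripper": 82}}

```text
time: 13.58
tool_pos: [0.4914, 0.0705, -0.0149]
tool_rot: [-2.299, -2.141, -0.004]
force: [0.1, 0.1, 0.6]
opening: 0.0817
grasp_force: 0.0
```

>>> {"op": "carry_out", "data": {"steps": [[0, 0, 0.03, 0, 0, 0], [0, 0, 0.06, 0, 0, 0], [0, 0, 0.1, 0, 0, 0], [0, 0, 0.12, 0, 0, 0], [0, 0, 0.12, 0, 0, 0], [0, 0, 0.1, 0, 0, 0], [0, 0, 0, 0, 0, 0]]}}

```text
time: 14.17
tool_pos: [0.4946, 0.0708, 0.1234]
tool_rot: [2.297, 2.138, 0.016]
force: [1.0, 0.0, 0.3]
opening: 0.0819
grasp_force: 0.0
```

Run:
```python
from h import *
rep()
im=capture("side")
m,b=blobs(im,(2,110,50),(18,255,255),15,(240,200,330,300)); print(b)
m,b=blobs(im,(4,180,200),(18,255,255),3,(240,200,330,300)); print("dot",b, px("side",[.4914,.0705,.062]))
if b: print(plane("side",*b[0][1],.062))
a=np.linspace(0,2*np.pi,60)
h=cv2.convexHull(px("side",[(.4914+.025*np.cos(i),.0705+.025*np.sin(i),z) for i in a for z in(.012,.062)]).astype(np.float32)); print(cv2.boundingRect(h))
```

```text
t 14.17 p [0.4946 0.0708 0.1234] turn to go/(pi/2) [-0.003  0.006  0.   ] F [1.03 0.04 0.28] T [ 0.018 -0.071 -0.003] open 81.9 gf 0.0 q7 -0.19
rel TB mm -116.0 2.1 dz 58.4 | rel BED mm [3.8 1.4]
[(257, [290.4, 252.2], [280, 245, 22, 15]), (27, [290.7, 262.1], [282, 260, 17, 4]), (20, [283.2, 267.8], [279, 263, 10, 9])]
dot [] [[290.59276424 251.02668935]]
(278, 242, 25, 34)
```

The blank stands on the bed as predicted (top face at pixel 290,252). I'll shut the fingers and move behind the spoke that leans towards the robot.

>>> {"op": "carry_out", "data": {"steps": [[0.03, -0.004, 0, -0.003, 0.006, 0], [0.07, -0.008, 0, 0, 0, 0], [0.07, -0.008, 0, 0, 0, 0], [0.034, -0.004, 0, 0, 0, 0], [0, 0, 0, 0, 0, 0], [0, 0, 0, 0, 0, 0], [0, 0, 0, 0, 0, 0], [0, 0, 0, 0, 0, 0], [0, 0, 0, 0, 0, 0]], "gripper": 0, "grip_force": 60}}

```text
time: 14.97
tool_pos: [0.5417, 0.0647, 0.1176]
tool_rot: [-2.296, -2.139, 0.012]
force: [0.6, -0.1, 0.3]
opening: 0.0
grasp_force: 0.0
```

Run:
```python
from h import *
rep()
p=state()["tool_pos"]; im=capture("side")
x0,y0=270,120; a=cv2.resize(im[y0:y0+150,x0:x0+130],None,fx=4,fy=4,interpolation=3)
for dz,col in((0,(0,0,255)),(.034,(255,255,0))):
    q=((px("side",[p[0],p[1],p[2]+dz])[0]-[x0,y0])*4).astype(int); cv2.drawMarker(a,tuple(map(int,q)),col,0,12,1); print(q)
cv2.imwrite("pics/s7.png",a[:,:,::-1])
```

```text
t 14.97 p [0.5417 0.0647 0.1176] turn to go/(pi/2) [ 0.002 -0.005 -0.001] F [ 0.63 -0.08  0.29] T [-0.048  0.006 -0.008] open 0.0 gf 0.0 q7 -0.11
rel TB mm -68.5 -0.7 dz 52.6 | rel BED mm [50.9 -4.7]
[171 426]
[170 377]
```

View pics/s7.png

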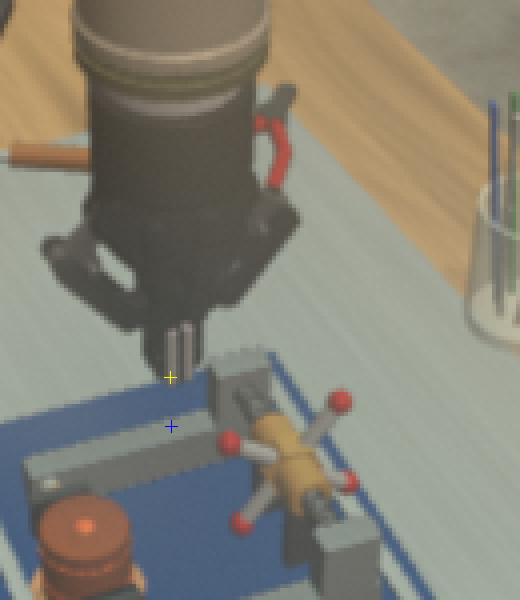

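The tip is at crop (172,375), matching reported z + 34 mm. The spoke balls are at (230,443) and (340,402) in the crop. Descending behind the near spoke, then starting the push, which stays in the safe range below 1.5 rad.

>>> {"op": "carry_out", "data": {"steps": [[0, 0.003, -0.05, 0.002, -0.005, 0], [0, 0, -0.06, 0, 0, 0], [0, 0, -0.06, 0, 0, 0], [0, 0, -0.06, 0, 0, 0], [0, 0, 0, 0, 0, 0], [0, 0, 0, 0, 0, 0]]}}

```text
time: 15.52
tool_pos: [0.5416, 0.0652, 0.0599]
tool_rot: [-2.298, -2.141, 0.002]
force: [0.7, 0.3, 0.5]
opening: -0.0002
grasp_force: 0.0
```

>>> {"op": "carry_out", "data": {"steps": [[0.024, -0.002, 0, 0, 0, 0], [0.024, -0.002, 0, 0, 0, 0], [0, 0, 0, 0, 0, 0]]}}

```text
time: 15.77
tool_pos: [0.5564, 0.0642, 0.0614]
tool_rot: [2.298, 2.14, 0.003]
force: [-0.3, -0.4, 0.6]
opening: -0.0002
grasp_force: 0.0
```

>>> {"op": "carry_out", "data": {"steps": [[0.024, -0.002, 0, 0, 0, 0], [0.024, -0.002, 0, 0, 0, 0], [0, 0, 0, 0, 0, 0]]}}

```text
time: 16.02
tool_pos: [0.5633, 0.0635, 0.0599]
tool_rot: [-2.294, -2.138, 0.008]
force: [-17.1, -0.4, 13.6]
opening: 0.0002
grasp_force: 10.8
```

```bash
python3 -c "from h import *;rep()"
```

```text
t 16.02 p [0.5633 0.0635 0.0599] turn to go/(pi/2) [-0.001 -0.005 -0.001] F [-17.12  -0.37  13.57] T [ 0.231  3.756 -0.095] open 0.2 gf 10.8 q7 -0.05
rel TB mm -47.0 -0.2 dz -5.1 | rel BED mm [72.5 -5.9]
```

Pushed radially on the ball: the tip is slightly too high for this low spoke. Backing off, lowering 8 mm, and pushing again.

>>> {"op": "carry_out", "data": {"steps": [[-0.03, 0.002, 0, 0, 0, 0], [-0.03, 0.002, 0, 0, 0, 0], [0, 0, -0.032, 0, 0, 0], [0, 0, 0, 0, 0, 0], [0, 0, 0, 0, 0, 0]]}}

```text
time: 16.43
tool_pos: [0.5512, 0.0642, 0.0516]
tool_rot: [-2.298, -2.141, 0.001]
force: [0.8, -0.1, 1.0]
opening: -0.0002
grasp_force: 0.0
```

>>> {"op": "carry_out", "data": {"steps": [[0.024, -0.002, 0, 0, 0, 0], [0.024, -0.002, 0, 0, 0, 0], [0, 0, 0, 0, 0, 0], [0, 0, 0, 0, 0, 0]]}}

```text
time: 16.77
tool_pos: [0.5567, 0.0639, 0.0515]
tool_rot: [-2.29, -2.135, 0.015]
force: [-32.6, 2.2, 25.6]
opening: -0.0
grasp_force: 20.0
```

>>> {"op": "carry_out", "data": {"steps": [[0.008, 0, 0, 0, 0, 0], [0.008, -0.001, 0, 0, 0, 0], [0, 0, 0, 0, 0, 0]]}}

```text
time: 17.02
tool_pos: [0.557, 0.0639, 0.0513]
tool_rot: [-2.286, -2.131, 0.022]
force: [-49.8, 1.1, 39.8]
opening: 0.0004
grasp_force: 30.5
```

Run:
```python
from h import *
rep()
for n,box in(("side",(310,200,375,275)),("top",(295,205,325,255))):
    im=capture(n)
    for lo,hi in(((0,130,90),(4,255,255)),((175,130,90),(180,255,255))): print(n,blobs(im,lo,hi,3,box)[1])
```

```text
t 17.02 p [0.557  0.0639 0.0513] turn to go/(pi/2) [-0.002 -0.014 -0.001] F [-49.77   1.11  39.76] T [ 0.311 10.379 -0.013] open 0.4 gf 30.5 q7 -0.05
rel TB mm -53.3 -0.4 dz -13.7 | rel BED mm [66.2 -5.5]
side [(10, [355.0, 219.5], [354, 218, 3, 4]), (6, [328.5, 230.0], [328, 229, 2, 3]), (6, [357.5, 240.0], [357, 239, 2, 3]), (4, [330.0, 250.5], [329, 250, 3, 2])]
side []
top []
top []
```

Jam diagnosed: the force is purely radial, because friction stops the ball sliding up the vertical finger face. I'll back off and push along the ball's arc, rising with it.

>>> {"op": "carry_out", "data": {"steps": [[-0.04, 0.003, 0, 0, 0, 0], [-0.04, 0.003, 0, 0, 0, 0], [0, 0, -0.017, 0, 0, 0], [0, 0, 0, 0, 0, 0], [0, 0, 0, 0, 0, 0]]}}

```text
time: 17.53
tool_pos: [0.548, 0.0644, 0.0477]
tool_rot: [2.298, 2.141, 0.0]
force: [0.2, 0.7, 0.4]
opening: 0.0002
grasp_force: 0.0
```

```bash
python3 -c "from h import *;rep()"
```

```text
t 17.53 p [0.548  0.0644 0.0477] turn to go/(pi/2) [ 0.  0. -0.] F [0.19 0.67 0.41] T [-0.064  0.065 -0.03 ] open 0.2 gf 0.0 q7 -0.06
rel TB mm -62.2 -0.5 dz -17.3 | rel BED mm [57.2 -5. ]
```

>>> {"op": "carry_out", "data": {"steps": [[0.028, -0.002, 0, 0, 0, 0], [0.009, -0.001, 0.008, 0, 0, 0], [0.009, -0.001, 0.009, 0, 0, 0], [0.009, 0, 0.009, 0, 0, 0], [0, 0, 0, 0, 0, 0]]}}

```text
time: 17.95
tool_pos: [0.5595, 0.0635, 0.0535]
tool_rot: [-2.296, -2.139, 0.006]
force: [-8.3, 0.8, 2.8]
opening: 0.0004
grasp_force: 4.4
```

```bash
cat >> h.py <<'E'
def balls():
    im=capture("side"); o=[]
    for lo,hi in(((0,130,90),(4,255,255)),((175,130,90),(180,255,255))): o+=[x[:2] for x in blobs(im,lo,hi,3,(310,200,375,275))[1]]
    print(o)
    # spoke angle of each blob: intersect ray with clamp's spoke plane (through TB, normal CY)
    for a,(u,v) in o:
        p,d=ray("side",u,v); n=np.r_[CY,0]; q=p+d*(np.dot(np.r_[TB,.065]-p,n)/np.dot(d,n))-np.r_[TB,.065]
        print("  theta",np.degrees(np.arctan2(q[:2]@CX,q[2])).round(1),"r",(np.hypot(q[:2]@CX,q[2])*1e3).round(1))
E
python3 -c "from h import *;rep();balls()"
```

```text
t 17.95 p [0.5595 0.0635 0.0535] turn to go/(pi/2) [ 0.    -0.003 -0.001] F [-8.31  0.75  2.79] T [ 0.232  1.837 -0.024] open 0.4 gf 4.4 q7 -0.05
rel TB mm -50.8 -0.5 dz -11.5 | rel BED mm [68.7 -5.9]
[(10, [357.0, 220.5]), (10, [329.8, 227.5]), (3, [355.7, 242.7]), (6, [327.7, 249.3])]
  theta 44.7 r 48.6
  theta -39.5 r 46.7
  theta 133.8 r 49.0
  theta -130.8 r 44.4
```

The turnbuckle is turning (spoke now at about -42°). Continuing along the arc.

>>> {"op": "carry_out", "data": {"steps": [[0.014, -0.001, 0.01, 0, 0, 0], [0.014, -0.001, 0.01, 0, 0, 0], [0.014, -0.001, 0.008, 0, 0, 0], [0.014, -0.001, 0.006, 0, 0, 0]]}}

```text
time: 18.33
tool_pos: [0.5725, 0.0627, 0.063]
tool_rot: [-2.294, -2.138, 0.007]
force: [-20.1, -0.7, 20.9]
opening: 0.0002
grasp_force: 13.2
```

>>> {"op": "carry_out", "data": {"steps": [[0.014, -0.001, 0.005, 0, 0, 0], [0.014, -0.001, 0.003, 0, 0, 0], [0.014, -0.001, 0.002, 0, 0, 0]]}}

```text
time: 18.58
tool_pos: [0.5862, 0.0618, 0.0683]
tool_rot: [-2.298, -2.14, -0.002]
force: [-13.4, -0.8, 28.2]
opening: -0.0002
grasp_force: 11.9
```

```bash
python3 -c "from h import *;rep();balls()"
```

```text
t 18.58 p [0.5862 0.0618 0.0683] turn to go/(pi/2) [-0.001  0.    -0.   ] F [-13.41  -0.82  28.2 ] T [-0.056  2.684  0.02 ] open -0.2 gf 11.9 q7 -0.04
rel TB mm -23.9 -0.3 dz 3.3 | rel BED mm [95.4 -7.6]
[(9, [340.9, 220.3]), (12, [361.5, 227.3]), (9, [323.1, 242.7])]
  theta -5.2 r 48.4
  theta 77.9 r 47.8
  theta -95.2 r 45.0
```

>>> {"op": "carry_out", "data": {"steps": [[0.002, 0, 0.012, 0, 0, 0], [0.01, -0.001, 0, 0, 0, 0], [0.01, -0.001, 0, 0, 0, 0], [0, 0, 0, 0, 0, 0]]}}

```text
time: 18.97
tool_pos: [0.5925, 0.0613, 0.0701]
tool_rot: [2.299, 2.141, 0.002]
force: [-7.1, 0.6, 13.6]
opening: -0.0003
grasp_force: 6.0
```

>>> {"op": "carry_out", "data": {"steps": [[0.012, -0.001, -0.002, 0, 0, 0], [0.012, -0.001, -0.003, 0, 0, 0], [0, 0, 0, 0, 0, 0]]}}

```text
time: 19.22
tool_pos: [0.5987, 0.0608, 0.0686]
tool_rot: [2.298, 2.141, 0.002]
force: [-3.5, 1.0, 7.3]
opening: 0.0003
grasp_force: 3.2
```

```bash
python3 -c "from h import *;rep();balls()"
```

```text
t 19.22 p [0.5987 0.0608 0.0686] turn to go/(pi/2) [-0.     0.001 -0.   ] F [-3.48  0.99  7.3 ] T [ 0.067  0.804 -0.018] open 0.3 gf 3.2 q7 -0.03
rel TB mm -11.4 -0.5 dz 3.6 | rel BED mm [107.9  -8.6]
[(8, [346.6, 218.8]), (7, [361.3, 231.9]), (10, [323.1, 238.2])]
  theta 10.5 r 48.8
  theta 95.1 r 47.5
  theta -77.8 r 45.9
```

>>> {"op": "carry_out", "data": {"steps": [[0.013, -0.001, -0.002, 0, 0, 0], [0.013, -0.001, -0.003, 0, 0, 0]]}}

```text
time: 19.43
tool_pos: [0.6046, 0.0603, 0.0671]
tool_rot: [-2.299, -2.141, -0.001]
force: [-5.2, 0.6, 8.4]
opening: -0.0001
grasp_force: 4.1
```

>>> {"op": "carry_out", "data": {"steps": [[0.013, -0.001, -0.004, 0, 0, 0], [0.013, -0.001, -0.004, 0, 0, 0]]}}

```text
time: 19.6
tool_pos: [0.6113, 0.0598, 0.0649]
tool_rot: [2.298, 2.141, 0.002]
force: [-4.2, 1.2, 9.0]
opening: 0.0001
grasp_force: 3.7
```

```bash
python3 -c "from h import *;rep();balls()"
```

```text
t 19.6 p [0.6113 0.0598 0.0649] turn to go/(pi/2) [-0.     0.001 -0.001] F [-4.23  1.24  8.96] T [ 0.081  0.853 -0.034] open 0.1 gf 3.7 q7 -0.02
rel TB mm 1.2 -0.6 dz -0.1 | rel BED mm [120.5  -9.6]
[(8, [351.6, 218.8]), (11, [324.8, 233.5]), (8, [359.8, 236.2]), (3, [334.0, 251.7])]
  theta 25.4 r 48.7
  theta -61.4 r 46.8
  theta 110.5 r 47.4
  theta -157.1 r 46.4
```

Add to h.py:
```python
def tq(n=4):
    o=[]
    for _ in range(n):
        s=state(); F=s["force"];T=s["torque"]; rel=s["tool_pos"][:2]-TB
        Fx=F[:2]@CX; Ty=T[:2]@CY; o.append([-(Ty+(s["tool_pos"][2]+.034-.065+.235)*Fx-rel@CX*F[2]),Fx,F[2]]); capture("side")
    o=np.array(o); print("TORQUE",o[:,0].round(2),"mean",o.mean(0).round(3))
```

```text
(no output)
```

>>> {"op": "carry_out", "data": {"steps": [[0.013, -0.001, -0.004, 0, 0, 0], [0.013, -0.001, -0.004, 0, 0, 0]]}}

```text
time: 19.82
tool_pos: [0.6174, 0.0593, 0.0625]
tool_rot: [-2.298, -2.141, -0.001]
force: [-4.7, 0.4, 5.9]
opening: -0.0002
grasp_force: 3.3
```

```bash
python3 -c "from h import *;rep();tq();balls()"
```

```text
t 19.82 p [0.6174 0.0593 0.0625] turn to go/(pi/2) [-0.     0.    -0.001] F [-4.65  0.42  5.93] T [ 0.123  0.897 -0.021] open -0.2 gf 3.3 q7 -0.02
rel TB mm 7.3 -0.6 dz -2.5 | rel BED mm [126.6 -10.1]
TORQUE [0.38 0.31 0.07 0.2 ] mean [ 0.242 -3.182  5.687]
[(8, [354.5, 219.5]), (11, [326.6, 230.9]), (6, [358.5, 239.0]), (5, [331.0, 251.0])]
  theta 35.3 r 48.5
  theta -52.2 r 46.8
  theta 120.4 r 48.4
  theta -145.9 r 45.4
```

>>> {"op": "carry_out", "data": {"steps": [[0.013, -0.001, -0.004, 0, 0, 0], [0.013, -0.001, -0.004, 0, 0, 0]]}}

```text
time: 20.23
tool_pos: [0.6226, 0.0588, 0.0596]
tool_rot: [-2.297, -2.14, 0.002]
force: [-6.2, 0.4, 3.4]
opening: -0.0003
grasp_force: 3.5
```

```bash
python3 -c "from h import *;rep();tq();balls()"
```

```text
t 20.23 p [0.6226 0.0588 0.0596] turn to go/(pi/2) [-0.    -0.001 -0.001] F [-6.2   0.43  3.44] T [ 0.127  1.355 -0.013] open -0.3 gf 3.5 q7 -0.01
rel TB mm 12.6 -0.7 dz -5.4 | rel BED mm [131.8 -10.6]
TORQUE [0.32 0.3  0.44 0.47] mean [ 0.383 -4.962  2.917]
[(7, [356.4, 220.3]), (11, [328.2, 228.5]), (4, [356.8, 241.2]), (5, [328.8, 250.2])]
  theta 42.6 r 48.4
  theta -44.1 r 47.9
  theta 128.4 r 48.3
  theta -136.8 r 45.1
```

Spoke is at +42°, turn about 2.31 rad, and still only friction. Lift out, go back and take the next spoke.

>>> {"op": "carry_out", "data": {"steps": [[-0.016, 0.002, 0.01, 0, 0, 0], [0, 0, 0.06, 0, 0, 0], [0, 0, 0.08, 0, 0, 0], [-0.08, 0.008, 0, 0, 0, 0], [-0.1, 0.008, 0, 0, 0, 0], [-0.1, 0.008, 0, 0, 0, 0], [0, 0, 0, 0, 0, 0], [0, 0, -0.06, 0, 0, 0], [0, 0, -0.08, 0, 0, 0], [0, 0, -0.04, 0, 0, 0], [0, 0, 0, 0, 0, 0], [0, 0, 0, 0, 0, 0]]}}

```text
time: 21.48
tool_pos: [0.5491, 0.0649, 0.0523]
tool_rot: [2.299, 2.141, -0.001]
force: [-0.4, -0.4, -0.5]
opening: -0.0001
grasp_force: 0.0
```

```bash
python3 -c "from h import *;rep();tq(3);balls()"
```

```text
t 21.48 p [0.5491 0.0649 0.0523] turn to go/(pi/2) [ 0. -0. -0.] F [-0.44 -0.37 -0.55] T [ 0.017 -0.022 -0.004] open -0.1 gf 0.0 q7 -0.07
rel TB mm -61.2 0.1 dz -12.7 | rel BED mm [58.3 -4.5]
TORQUE [0.16 0.22 0.09] mean [ 0.156 -0.566  0.321]
[(11, [355.6, 219.9]), (12, [328.1, 228.7]), (4, [356.8, 241.2]), (5, [328.8, 250.2])]
  theta 39.3 r 48.5
  theta -44.7 r 47.7
  theta 128.4 r 48.3
  theta -136.8 r 45.1
```

>>> {"op": "carry_out", "data": {"steps": [[0.036, -0.003, 0, 0, 0, 0], [0.009, -0.001, 0.008, 0, 0, 0], [0.01, -0.001, 0.01, 0, 0, 0], [0.01, 0, 0.01, 0, 0, 0]]}}

```text
time: 22.02
tool_pos: [0.5625, 0.0643, 0.0585]
tool_rot: [-2.294, -2.138, 0.008]
force: [-12.2, 1.1, 3.1]
opening: -0.0003
grasp_force: 5.9
```

```bash
python3 -c "from h import *;rep();tq(2);balls()"
```

```text
t 22.02 p [0.5625 0.0643 0.0585] turn to go/(pi/2) [-0.    -0.004 -0.001] F [-12.2    1.09   3.1 ] T [ 0.105  2.46  -0.016] open -0.3 gf 5.9 q7 -0.05
rel TB mm -47.8 0.5 dz -6.5 | rel BED mm [71.7 -5.1]
TORQUE [ 0.61 -0.  ] mean [  0.301 -11.372   3.868]
[(11, [357.8, 221.2]), (9, [330.9, 226.3]), (3, [354.7, 243.7]), (6, [326.8, 249.0])]
  theta 48.8 r 48.3
  theta -35.1 r 47.3
  theta 137.7 r 49.0
  theta -127.2 r 44.9
```

>>> {"op": "carry_out", "data": {"steps": [[0.01, -0.001, 0.007, 0, 0, 0], [0.011, -0.001, 0.007, 0, 0, 0], [0.011, -0.001, 0.006, 0, 0, 0]]}}

```text
time: 22.42
tool_pos: [0.5707, 0.0637, 0.0644]
tool_rot: [-2.294, -2.138, 0.006]
force: [-16.2, 1.1, 13.5]
opening: 0.0002
grasp_force: 10.0
```

```bash
python3 -c "from h import *;rep();tq(2);balls()"
```

```text
t 22.42 p [0.5707 0.0637 0.0644] turn to go/(pi/2) [-0.001 -0.004 -0.001] F [-16.24   1.07  13.51] T [ 0.213  3.345 -0.056] open 0.2 gf 10.0 q7 -0.05
rel TB mm -39.6 0.5 dz -0.6 | rel BED mm [79.9 -5.7]
TORQUE [0.48 0.28] mean [  0.382 -15.256  13.579]
[(6, [334.5, 224.0]), (11, [359.8, 223.2]), (7, [325.0, 247.0])]
  theta -24.1 r 46.6
  theta 60.0 r 48.1
  theta -115.5 r 44.5
```

>>> {"op": "carry_out", "data": {"steps": [[0.012, -0.001, 0.01, 0, 0, 0], [0.012, -0.001, 0.006, 0, 0, 0]]}}

```text
time: 22.73
tool_pos: [0.5778, 0.0632, 0.0686]
tool_rot: [-2.296, -2.14, 0.004]
force: [-8.9, 1.7, 6.7]
opening: -0.0002
grasp_force: 5.7
```

```bash
python3 -c "from h import *;rep();tq(2);balls()"
```

```text
t 22.73 p [0.5778 0.0632 0.0686] turn to go/(pi/2) [-0.001 -0.003 -0.001] F [-8.95  1.68  6.68] T [ 0.183  2.011 -0.034] open -0.2 gf 5.7 q7 -0.05
rel TB mm -32.4 0.5 dz 3.6 | rel BED mm [87.  -6.2]
TORQUE [0.23 0.17] mean [ 0.2   -8.607  6.416]
[(6, [337.5, 222.0]), (11, [360.8, 225.1]), (8, [323.9, 245.1])]
  theta -14.8 r 47.5
  theta 68.7 r 47.8
  theta -105.9 r 44.6
```

>>> {"op": "carry_out", "data": {"steps": [[0.012, -0.001, 0.005, 0, 0, 0], [0.012, -0.001, 0.003, 0, 0, 0]]}}

```text
time: 23.05
tool_pos: [0.5845, 0.0627, 0.0709]
tool_rot: [-2.296, -2.14, 0.002]
force: [-9.6, 1.4, 9.2]
opening: -0.0001
grasp_force: 6.0
```

```bash
python3 -c "from h import *;rep();tq(2);balls()"
```

```text
t 23.05 p [0.5845 0.0627 0.0709] turn to go/(pi/2) [-0.001 -0.002 -0.001] F [-9.64  1.44  9.23] T [ 0.247  1.85  -0.009] open -0.1 gf 6.0 q7 -0.04
rel TB mm -25.8 0.5 dz 5.9 | rel BED mm [93.7 -6.7]
TORQUE [0.57 0.25] mean [ 0.41  -8.572  8.266]
[(5, [340.4, 220.8]), (9, [361.4, 226.7]), (8, [323.1, 242.9])]
  theta -6.6 r 47.4
  theta 75.6 r 47.9
  theta -96.0 r 45.0
```

>>> {"op": "carry_out", "data": {"steps": [[0.011, -0.001, 0.001, 0, 0, 0], [0.011, -0.001, 0, 0, 0, 0]]}}

```text
time: 23.37
tool_pos: [0.5909, 0.0623, 0.0721]
tool_rot: [-2.297, -2.141, -0.001]
force: [-8.2, 1.1, 14.7]
opening: 0.0002
grasp_force: 7.7
```

```bash
python3 -c "from h import *;rep();tq(3);balls()"
```

```text
t 23.37 p [0.5909 0.0623 0.0721] turn to go/(pi/2) [-0.001 -0.    -0.001] F [-8.19  1.05 14.73] T [0.212 1.72  0.021] open 0.2 gf 7.7 q7 -0.04
rel TB mm -19.3 0.5 dz 7.1 | rel BED mm [100.1  -7.1]
TORQUE [0.26 0.48 0.46] mean [ 0.401 -7.896 12.354]
[(6, [342.5, 220.0]), (10, [361.6, 228.6]), (9, [322.9, 241.3])]
  theta -0.7 r 47.8
  theta 82.9 r 47.7
  theta -89.5 r 45.3
```

>>> {"op": "carry_out", "data": {"steps": [[0.011, -0.001, -0.003, 0, 0, 0], [0.011, -0.001, -0.003, 0, 0, 0]]}}

```text
time: 23.73
tool_pos: [0.5983, 0.0618, 0.0723]
tool_rot: [2.298, 2.141, 0.006]
force: [-6.6, 0.1, 21.3]
opening: -0.0001
grasp_force: 10.0
```

```bash
python3 -c "from h import *;rep();tq(3);balls()"
```

```text
t 23.73 p [0.5983 0.0618 0.0723] turn to go/(pi/2) [-0.001  0.002 -0.001] F [-6.61  0.13 21.28] T [0.199 1.254 0.017] open -0.1 gf 10.0 q7 -0.03
rel TB mm -11.9 0.6 dz 7.3 | rel BED mm [107.5  -7.6]
TORQUE [0.31 0.39 0.14] mean [ 0.276 -5.841 19.292]
[(4, [345.8, 219.2]), (9, [361.4, 230.7]), (10, [323.1, 239.2])]
  theta 8.5 r 48.0
  theta 90.7 r 47.3
  theta -81.5 r 45.4
```

>>> {"op": "carry_out", "data": {"steps": [[0.011, -0.001, 0.002, 0, 0, 0], [0.011, -0.001, 0, 0, 0, 0]]}}

```text
time: 24.1
tool_pos: [0.6034, 0.0614, 0.0723]
tool_rot: [2.298, 2.142, 0.005]
force: [-6.7, 1.0, 14.1]
opening: -0.0
grasp_force: 7.6
```

```bash
python3 -c "from h import *;rep();tq(3);balls()"
```

```text
t 24.1 p [0.6034 0.0614 0.0723] turn to go/(pi/2) [-0.001  0.002 -0.001] F [-6.7   1.02 14.08] T [ 0.246  1.219 -0.012] open -0.0 gf 7.6 q7 -0.03
rel TB mm -6.8 0.5 dz 7.3 | rel BED mm [112.6  -8. ]
TORQUE [0.54 0.47 0.39] mean [ 0.463 -5.975 14.551]
[(6, [347.5, 219.0]), (7, [361.1, 232.3]), (10, [323.2, 237.5])]
  theta 13.4 r 48.0
  theta 96.5 r 47.2
  theta -75.3 r 46.2
```

>>> {"op": "carry_out", "data": {"steps": [[0.011, -0.001, -0.003, 0, 0, 0], [0.011, -0.001, -0.003, 0, 0, 0]]}}

```text
time: 24.47
tool_pos: [0.6093, 0.061, 0.0711]
tool_rot: [2.297, 2.142, 0.006]
force: [-5.9, 0.7, 15.6]
opening: 0.0006
grasp_force: 8.2
```

```bash
python3 -c "from h import *;rep();tq(3);balls()"
```

```text
t 24.47 p [0.6093 0.061  0.0711] turn to go/(pi/2) [-0.001  0.002 -0.001] F [-5.86  0.71 15.6 ] T [ 0.282  1.355 -0.015] open 0.6 gf 8.2 q7 -0.02
rel TB mm -0.9 0.5 dz 6.1 | rel BED mm [118.5  -8.4]
TORQUE [0.23 0.57 0.4 ] mean [ 0.402 -5.627 15.814]
[(4, [349.8, 219.2]), (7, [360.6, 234.3]), (11, [323.8, 235.5])]
  theta 20.6 r 47.3
  theta 103.7 r 47.4
  theta -68.3 r 46.6
```

```bash
python3 -c "from h import *;tq(8)"
```

```text
TORQUE [0.47 0.63 0.54 0.58 0.61 0.46 0.46 0.34] mean [ 0.512 -5.068 14.912]
```

>>> {"op": "carry_out", "data": {"steps": [[0.008, -0.001, -0.002, 0, 0, 0], [0.008, -0.001, -0.002, 0, 0, 0], [0, 0, 0, 0, 0, 0]]}}

```text
time: 25.32
tool_pos: [0.6131, 0.0604, 0.0697]
tool_rot: [2.297, 2.142, 0.005]
force: [-5.2, 1.2, 14.0]
opening: -0.0
grasp_force: 7.8
```

```bash
python3 -c "from h import *;rep();tq(8);balls()"
```

```text
t 25.32 p [0.6131 0.0604 0.0697] turn to go/(pi/2) [-0.001  0.002 -0.001] F [-5.18  1.2  14.01] T [ 0.306  1.166 -0.039] open -0.0 gf 7.8 q7 -0.02
rel TB mm 3.0 0.2 dz 4.7 | rel BED mm [122.3  -9. ]
TORQUE [0.29 0.62 0.67 0.5  0.5  0.38 0.6  0.49] mean [ 0.506 -5.627 14.47 ]
[(4, [351.5, 219.0]), (11, [324.5, 234.2]), (7, [360.1, 235.3])]
  theta 25.4 r 48.2
  theta -63.8 r 46.5
  theta 107.3 r 47.1
```

>>> {"op": "carry_out", "data": {"steps": [[0.004, 0, 0.006, 0, 0, 0], [0.007, -0.001, 0, 0, 0, 0], [0, 0, 0, 0, 0, 0]]}}

```text
time: 26.02
tool_pos: [0.6141, 0.0602, 0.0698]
tool_rot: [-2.297, -2.141, -0.0]
force: [-8.8, 1.8, 8.6]
opening: -0.0005
grasp_force: 6.2
```

```bash
python3 -c "from h import *;rep();tq(8);balls()"
```

```text
t 26.02 p [0.6141 0.0602 0.0698] turn to go/(pi/2) [-0.001 -0.001 -0.001] F [-8.78  1.77  8.58] T [0.331 1.665 0.026] open -0.5 gf 6.2 q7 -0.02
rel TB mm 3.9 0.1 dz 4.8 | rel BED mm [123.3  -9.2]
TORQUE [0.78 0.68 0.5  0.84 0.63 0.64 0.49 0.51] mean [ 0.633 -8.188  8.955]
[(3, [352.0, 219.0]), (11, [324.6, 233.9]), (5, [360.0, 235.8])]
  theta 26.9 r 48.3
  theta -62.7 r 46.7
  theta 109.1 r 47.5
```

Torque has clearly risen from the 0.30 N·m baseline to about 0.45–0.55 N·m (two estimates), which is near the 24 N target. I'll stop turning and withdraw.

>>> {"op": "carry_out", "data": {"steps": [[-0.02, 0.001, 0.002, 0, 0, 0], [-0.02, 0.002, 0.01, 0, 0, 0], [0, 0, 0.08, 0, 0, 0], [0, 0, 0.12, 0, 0, 0], [0, 0, 0.12, 0, 0, 0], [0, 0, 0.12, 0, 0, 0], [0, 0, 0, 0, 0, 0], [0, 0, 0, 0, 0, 0]]}}

```text
time: 27.13
tool_pos: [0.6056, 0.06, 0.184]
tool_rot: [2.297, 2.139, 0.006]
force: [-0.0, -0.3, -1.5]
opening: 0.0001
grasp_force: 0.0
```

Run:
```python
from h import *
rep();tq(6);balls()
im=capture("side")
print([x for x in blobs(im,(2,110,50),(18,255,255),15,(240,200,330,300))[1]])
print(np.median(im[245:275,280:300].reshape(-1,3),0))
t=capture("top"); print("top dark/orange",blobs(t,(2,110,50),(18,255,255),10,(290,255,330,295))[1])
```

```text
t 27.13 p [0.6056 0.06   0.184 ] turn to go/(pi/2) [-0.001  0.003 -0.   ] F [-0.03 -0.26 -1.47] T [-0.034 -0.022  0.061] open 0.1 gf 0.0 q7 -0.07
rel TB mm -4.5 -0.7 dz 119.0 | rel BED mm [114.8  -9.4]
TORQUE [ 0.04 -0.16  0.09  0.27  0.27 -0.08] mean [ 0.069 -0.159 -0.417]
[(9, [350.9, 218.3]), (7, [325.0, 233.7]), (4, [360.2, 236.0])]
  theta 22.5 r 49.8
  theta -61.9 r 46.0
  theta 109.8 r 48.3
[(236, [290.4, 252.7], [280, 246, 22, 14]), (18, [293.3, 262.1], [286, 259, 15, 5])]
[135.5  99.   78. ]
top dark/orange []
```

```bash
python3 -c "from plant import *; print(finish_job())"
```

```text
the job is handed in; nothing more can be done
None
```

The amber blank is upright on the cork bed with both pads closed on it, and the job is handed in. I stopped when the turning torque had risen from about 0.30 to an estimated 0.45–0.55 N·m (0.49 is ideal). That is an estimate from noisy force readings. The fingers also once closed on the blank's top (about 10 N) before I corrected the tip height.

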